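# Stock the tea caddy and rehang its lift-off gate

## Task

Stand every tin that is out on the counter upright on the floor of the open-topped tea caddy; hang the caddy's gate by lowering both hinge knuckles fully onto the two hinge pins, swing it shut, and lock it by dropping the pin from the stand through the keeper and the gate's eyelet until its head sits on the keeper. The tins may go in before or after the gate is hung; leave the teapot, lantern, egg cups and spoon where they are.

Things in the scene. Friction and masses are not known exactly. Their poses are not given: they have to be found in the camera images.
- caddy: Fixed wooden tea caddy, open on top, its open front towards its own -x (all sizes in mm). Origin: centre of its underside, z up. Back and side walls 65 tall. Dark hinge post at front y 138 (125 tall, front face x -55); dark latch post at front y -117 (20 wide, x -62 to -35, 136 tall), which stops the shut gate and carries the keeper plate.
- caddy_floor (a point): Middle of the caddy's inner floor, caddy frame x 20, y 0, z 10; axes as the caddy's. Clear floor: from here x -55 to 45, y -120 to 120. Four tins fit in one row at x 0, y -87, -29, 29, 87.
- pin_low (a point): Foot of the lower hinge pin, seat of the lower knuckle: caddy x -70, y 137, z 18. Upright oiled steel pin, 8 in diameter, 18 tall, top 5 tapered. The upper bracket (caddy z 95 to 103, reaching 12 in front of the axis) overhangs it, so bring the gate in from the front (caddy -x) with the knuckles 22 to 44 above their seats, then lower it.
- pin_high (a point): Foot of the upper hinge pin, 85 straight above pin_low; same pin, same axis, on a 20 wide brass bracket 8 thick.
- keeper (a point): Centre of the hole in the brass keeper plate, on its top face: caddy x -94, y -100, z 136. Fixed plate 36 x 34, 6 thick, vertical hole 14 in diameter. It overhangs the shut gate's eyelet, so the gate must be hung partly open and then swung shut.
- gate: Loose wooden gate, 0.3 kg, first upright in the rack. Origin: middle of the panel's underside; z up, knuckles at its +y end, outer face -x. Panel 16 thick (x), 230 wide (y), 110 tall. Shut, it has the caddy's orientation and its origin at caddy x -70, y 0, z 12; open by t its yaw is the caddy's minus t. Its free end sags about 9. No spring or catch.
- gate_top (a point): Middle of the gate's top edge (gate x 0, y 0, z 110), near its balance point: pinch it here from above, across its 16 thickness. Once hung, a push of about 8 N on the outer face near the free end swings it shut against the latch post.
- knuckle_low (a point): Underside centre of the gate's lower brass hinge knuckle, gate x 0, y 137, z 6. Block 22 x 22, 14 tall, vertical bore 10.8. If it stays part way up its pin, a press of about 12 N from above on the top edge near the hinge end seats it.
- knuckle_high (a point): Underside centre of the upper hinge knuckle, gate x 0, y 137, z 91; same block.
- gate_eye (a point): Centre of the vertical hole, 20 in diameter, in the brass eyelet plate on the gate's outer face, on the plate's top face (gate x -24, y -100, z 96). Plate 8 thick, reaching to gate x -44, y -117 to -83. With the gate shut it lies under the keeper hole, 28 to 40 below the keeper's top face.
- rack: Fixed dark wooden rack holding the gate, with the gate's yaw at the start. Origin: centre of its underside. Base 100 (x) by 150 (y) by 12; four uprights up to z 57 make a slot 19 wide along y. Lift the gate straight up at least 50 to clear it.
- stand: Fixed marble block 60 x 60, 70 tall, with a vertical hole 13.5 in diameter in which the drop pin stands. Origin: centre of its underside.
- drop_pin: Loose drop pin, 60 g: dark round wooden head 24 in diameter, 34 tall, above the origin; brass rod 10 in diameter, 60 long, below it, last 8 tapered. Origin: on the axis at the head's flat underside, which sits on the keeper plate when home; z up through the head.
- tin_a: Loose stainless sugar tin with a dark band and a steel lid, cylinder 50 in diameter and 105 tall, 0.25 kg or so, weighted low. Origin: centre of its underside, z up. May be absent.
- tin_b: Loose red tea tin with a brass band and a steel lid, cylinder 50 in diameter and 105 tall, 0.25 kg or so, weighted low. Origin: centre of its underside, z up. May be absent.
- tin_c: Loose blue tea tin with a cream band and a steel lid, cylinder 50 in diameter and 105 tall, 0.25 kg or so, weighted low. Origin: centre of its underside, z up. May be absent.
- tin_d: Loose yellow tea tin with a brown band and a steel lid, cylinder 50 in diameter and 105 tall, 0.25 kg or so, weighted low. Origin: centre of its underside, z up. May be absent.
- teapot: Bystander, leave alone: white porcelain teapot, about 200 wide and 130 tall. Origin: underside.
- egg_cup_a: Bystander, leave alone: clay egg cup, 50 wide, 58 tall. Origin: underside.
- egg_cup_b: Bystander, leave alone: clay egg cup, 50 wide, 58 tall. Origin: underside.
- lantern: Bystander, leave alone: small glass lantern with a dark metal frame, 100 square, 210 tall with its ring. Origin: underside.
- spoon: Bystander, leave alone: brass spoon, 150 long, lying on the counter. Origin: underside, near its middle.
Mind the look-alikes: they are no part of the job. What is shaped like the tin_d but green or purple is not meant.

How it is judged:
On the way, in this order (a step that is already met when the one before it is completed fails the run):
1. the gate hangs fully down on both hinge pins (horizontal distance between knuckle_low and pin_low below 0.0045 m and horizontal distance between knuckle_high and pin_high below 0.0045 m and z of knuckle_low in the frame of pin_low between -0.006 and 0.005 m and z of knuckle_high in the frame of pin_high between -0.006 and 0.005 m and angle between gate's own z axis and vertical below 0.08 rad), for 0.2 s.
2. the gate is shut and the drop pin is through keeper and eyelet, its head on the keeper (horizontal distance between drop_pin and keeper below 0.005 m and z of drop_pin in the frame of keeper between -0.006 and 0.006 m and angle between drop_pin's own z axis and vertical below 0.12 rad and horizontal distance between gate_eye and keeper below 0.01 m and angle between the y axis of gate and the y axis of caddy, either way round below 0.06 rad), for 0.2 s.
At the end, for the whole second after the job is handed in: Every tin present upright (7 degrees) on the caddy floor; knuckles on their pins (4.5 mm sideways, 5 mm in height); gate shut (3.5 degrees, eyelet within 10 mm of the keeper hole); drop pin through both, shoulder within 6 mm of the keeper's top, 5 mm sideways, 7 degrees; all at rest (all of step 1 and all of step 2 and x of tin_a in the frame of caddy between -0.04 and 0.05 m and y of tin_a in the frame of caddy between -0.105 and 0.105 m and z of tin_a in the frame of caddy between 0.004 and 0.016 m and angle between each of tin_a, tin_b, tin_c, tin_d's own z axis and vertical below 0.12 rad and linear speed of each of tin_a, tin_b, tin_c, tin_d below 0.03 m/s and x of tin_b in the frame of caddy between -0.04 and 0.05 m and y of tin_b in the frame of caddy between -0.105 and 0.105 m and z of tin_b in the frame of caddy between 0.004 and 0.016 m and x of tin_c in the frame of caddy between -0.04 and 0.05 m and y of tin_c in the frame of caddy between -0.105 and 0.105 m and z of tin_c in the frame of caddy between 0.004 and 0.016 m and x of tin_d in the frame of caddy between -0.04 and 0.05 m and y of tin_d in the frame of caddy between -0.105 and 0.105 m and z of tin_d in the frame of caddy between 0.004 and 0.016 m and linear speed of each of gate, drop_pin below 0.02 m/s); the robot touches nothing.
It fails at once if a bystander (teapot, lantern, egg cup or spoon) is moved more than 30 mm (distance of any of teapot, egg_cup_a, egg_cup_b, lantern, spoon from where it was at the start of the episode above 0.03 m).
It fails at once if a bystander is knocked over (angle between any of teapot, egg_cup_a, egg_cup_b, lantern's own z axis and vertical above 0.5 rad).
Of tin_a, tin_b, tin_c, tin_d only 2 to 4 are there at a start; the rules pass over those that are not, and their reading is None.
At some moment in a run one of tin_a, tin_b, tin_c, tin_d may be knocked a few centimetres aside while the robot is not near it.
It also fails if it takes over 210 s, if anything falls off the work surface, if the arm or the gripper's body presses on something with over 40 N, if the wrist force passes 120 N, or if a joint passes its speed limit or range.

## Robot

A 6-joint arm with a two-finger parallel gripper is mounted at the origin on the work surface. World frame = base frame: x ahead of the robot, y to its left, z up, the work surface at z = 0. Lengths are in m, angles in rad, forces in N, time in s.
With the tool pointing down it reaches from about 0.275 to 0.875 m from the base axis. Payload 12.5 kg.
Tool frame: the origin (TCP) lies at the very end of the fingers, on their centre line; the grasp point (between the pads) lies 19 mm behind it; z points along the fingers, y is the line along which they close (so a half turn about z gives the same grasp; the last joint's range is limited). The gripper opens to 85 mm and grips with 20 to 120 N. Pads are 22 mm wide; open, the fingers measure 114 mm over their backs; the gripper's body (76 mm by 85 mm) begins 54 mm behind the grasp point. The pads swing forward as they close: fully open they stand 13 mm farther back than shut.
Start: joints at [1.035, 0.351, 1.652, -0, 1.139, -0.085], TCP at [0.24, 0.495, 0.231] pointing down, gripper open.
Joint ranges: [-2.75, 2.75], [-0.79, 2.1], [0.01, 2.65], [-1.57, 4.71], [0.07, 3.14], [-2.87, 2.87]. Speed limits (rad/s): [2.22, 2.22, 2.79, 3.14, 3.14, 3.14].

## Interface

Orientations are given as a 3x3 rotation matrix whose columns are the frame's x, y, z axes.
In Python, from bench import manip gives the robot as it stands. Calls block until the motion is done:
- manip.move_ptp(position, orientation): joint-space move of the TCP to a pose.
- manip.move_l(position, attitude=None, max_speed=0.15): straight line of the TCP; attitude=None keeps the orientation; max_speed is the mean speed in m/s.
- manip.move_j(angles): joint-space move.
- manip.set_gripper(opening, effort=None): opening from 0.0 (shut) to 1.0 (fully open); effort is the grip in N (None keeps the last); returns when the fingers have stopped.
- manip.dwell(seconds).
- manip.inverse_kinematics(position, orientation): joint angles nearest the present ones, or None.
- manip.grab_frame(name): name is "scene" or "top" or "wrist"; returns (picture, depth): 400x640x3 uint8, red, green, blue; 400x640 float32, m along the optical axis (not along the pixel's ray), 0 where there is no reading.
- manip.get_calibration(name): a dict with "camera_matrix" (3x3 intrinsics, pixels), "R" (3x3) and "t" (3): a world point X has camera coordinates R X + t. Camera axes: x right, y down, z forward; pixel columns grow to the right and rows downward; lengths in m; the calibration is good to about 2 mm. A picture is of the moment at which its call begins: read the wrist's pose just before it. get_calibration takes no time and is no camera call; for the wrist camera it gives the pose at the moment of the call.
A pose or a line that the arm cannot do raises manip.Unreachable and nothing moves.
- manip.sign_off(): hands the job in; it is judged then, once.
Trained networks look in the newest picture that a camera, given by its name, has taken for a name from the list of things; names that differ only in an ending like _2 or _b are one class to them, and where a whole thing is asked for, a point or a joint stands for the part that bears it (a point fixed in the world has none). Each returns a list of dicts, best first, with "confidence" (0 to 1); they miss things now and then, are a little off and sometimes report something else, mostly with a low value. They report only what shows in the picture. A call takes as long as a camera call. They do not tell look-alikes from the thing itself.
- manip.look_for(camera, name): "at" ([x, y, z] in m, in world coordinates, good to about 4 mm: the middle of the surface that is visible of it).
Readings, each from a call of its own:
- manip.current_time(): time.
- manip.current_qpos(): joint angles.
- manip.current_joint_vel(): joint speeds.
- manip.current_joint_torque(): joint torques, N m.
- manip.current_ee_pos(): TCP position.
- manip.current_tcp_rot(): TCP orientation.
- manip.current_force(): force on the tool from outside, world axes, zero at the start.
- manip.current_ft_torque(): the same for the moment, N m.
- manip.current_grip_width(): opening from 0.0 (shut) to 1.0 (fully open).
- manip.current_grip_force(): force on a finger pad.
Only numpy, scipy, OpenCV 4.12 (cv2) and the standard library are available. Lean on these libraries where they do the work, as an engineer would, in place of code of your own. Each camera call takes 0.05 s, during which the arm holds its last target. There are 200 camera calls.

## Working session

There is one attempt and no reset: what is moved stays moved. The work goes in short steps, each a Python script; the robot and the scene stay as the last script left them, time stands still between calls to the robot, and variables do not carry over. Pictures are saved under pics/ and viewed, at most 14 in all, crops included, and the job is handed in when it is done.

```bash
ls; mkdir -p pics
python3 - <<'E'
from bench import manip
import cv2
for c in ["scene","top"]:
    p,d=manip.grab_frame(c); cv2.imwrite(f"pics/{c}0.png",p[:,:,::-1])
    print(c,manip.get_calibration(c))
    for n in ["caddy","gate","gate_top","rack","stand","drop_pin","keeper","pin_high","tin_a","tin_b","tin_c","tin_d","lantern","teapot","egg_cup_a","spoon"]:
        for r in manip.look_for(c,n): print(n,r)
print(manip.current_time())
E
```

```text
pics
scene {'camera_matrix': array([[476.53721497,   0.        , 317.89934314],
       [  0.        , 476.53721497, 200.65644045],
       [  0.        ,   0.        ,   1.        ]]), 'R': array([[ 0.11589819,  0.9932087 ,  0.01020213],
       [ 0.85340454, -0.09431852, -0.51264482],
       [-0.50820105,  0.06812115, -0.85854016]]), 't': array([-0.02601826, -0.39953152,  1.58621727])}
caddy {'at': [0.4553, -0.4153, 0.0651], 'confidence': 0.7}
caddy {'at': [0.5774, 0.0306, 0.0111], 'confidence': 0.65}
gate {'at': [0.5675, -0.2735, 0.1143], 'confidence': 0.77}
gate {'at': [0.453, 0.3597, 0.0829], 'confidence': 0.64}
gate_top {'at': [0.5647, -0.2751, 0.114], 'confidence': 0.7}
stand {'at': [0.4553, -0.4124, 0.065], 'confidence': 0.67}
stand {'at': [0.579, 0.0321, 0.0132], 'confidence': 0.33}
drop_pin {'at': [0.4367, -0.42, 0.0971], 'confidence': 0.69}
drop_pin {'at': [0.565, -0.2718, 0.1168], 'confidence': 0.21}
keeper {'at': [0.5824, 0.0291, 0.0147], 'confidence': 0.68}
pin_high {'at': [0.5777, 0.0337, 0.0096], 'confidence': 0.87}
pin_high {'at': [0.7098, 0.3429, 0.0877], 'confidence':
[... 4392 characters left out ...]
0.3955, 0.1048], 'confidence': 0.91}
tin_d {'at': [0.4347, 0.3606, 0.1063], 'confidence': 0.85}
tin_d {'at': [0.3582, 0.2676, 0.1053], 'confidence': 0.84}
tin_d {'at': [0.4429, 0.2862, 0.1022], 'confidence': 0.76}
tin_d {'at': [0.5436, 0.2814, 0.1027], 'confidence': 0.72}
tin_d {'at': [0.3177, 0.3549, 0.1038], 'confidence': 0.66}
teapot {'at': [0.676, 0.3476, 0.0914], 'confidence': 0.67}
egg_cup_a {'at': [0.7363, 0.2101, 0.0451], 'confidence': 0.68}
egg_cup_a {'at': [0.4051, -0.1634, 0.0498], 'confidence': 0.67}
spoon {'at': [0.7257, -0.2714, 0.0147], 'confidence': 0.66}
spoon {'at': [0.4273, -0.4157, 0.1037], 'confidence': 0.58}
spoon {'at': [0.5753, 0.0442, 0.0093], 'confidence': 0.23}
1.7
```

View pics/top0.png

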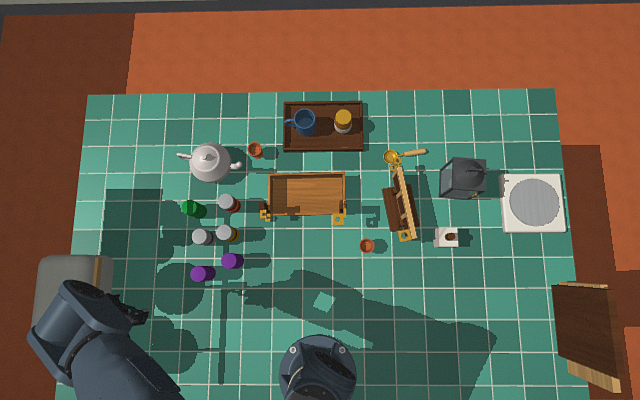

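View pics/scene0.png

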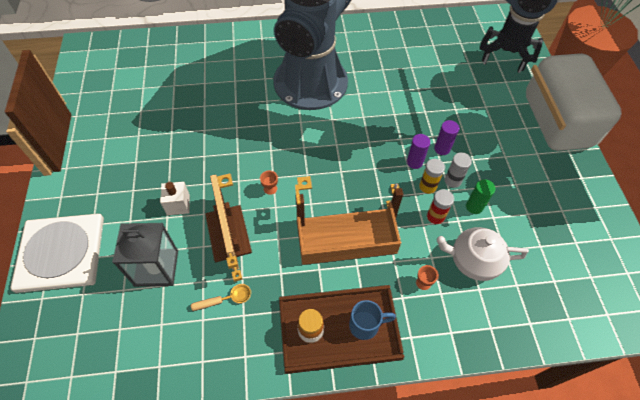

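Top view: the caddy is at (305,195), the gate and rack at (400,205), and the pin and stand at (447,237). These could be taken for tins:
- red: (228,202)
- yellow: (226,233)
- steel sugar: (203,236)
- green: (190,208), a look-alike
- purple: (232,260) and (203,272), look-alikes
- mug and jar on the tray: (304,121) and (342,122), decor

I choose red, yellow and steel; there's no blue tin. Next I'll check the tins up close and view the caddy and gate with the wrist camera.

```bash
cat > h.py <<'E'
from bench import manip as m
import numpy as np, cv2
def down(yaw):  # tool z down, tool y axis horizontal at world angle yaw
    y=np.array([np.cos(yaw),np.sin(yaw),0]); z=np.array([0,0,-1.]); return np.c_[np.cross(y,z),y,z]
def snap(c,f=None):
    K=m.get_calibration(c); p,d=m.grab_frame(c)
    if f: cv2.imwrite("pics/"+f,p[:,:,::-1])
    return p,d,K
def cloud(d,K):
    v,u=np.mgrid[:400,:640]; P=np.stack([u,v,np.ones_like(u)],-1)@np.linalg.inv(K["camera_matrix"]).T*d[...,None]
    return (P-K["t"])@K["R"]
def ray(u,v,K,z):  # pixel -> world at height z
    c=-K["R"].T@K["t"]; r=K["R"].T@np.linalg.inv(K["camera_matrix"])@[u,v,1]; return c+r*(z-c[2])/r[2]
E
python3 - <<'E'
from h import *
p=cv2.imread("pics/scene0.png"); 
cv2.imwrite("pics/tins.png",cv2.resize(p[110:260,390:530],None,fx=3,fy=3,interpolation=cv2.INTER_CUBIC))
K=m.get_calibration("wrist"); c=-K["R"].T@K["t"]; R=m.current_tcp_rot(); print("cam in tool",R.T@(c-m.current_ee_pos()),"\n",K["R"]@R, K["camera_matrix"][0])
# caddy from top camera: heights
p,d,K=snap("top"); P=cloud(d,K)
for lo,hi in [(.05,.08),(.09,.11),(.118,.129),(.13,.145)]:
    s=(P[...,2]>lo)&(P[...,2]<hi)&(P[...,0]>.4)&(P[...,0]<.72)&(abs(P[...,1]-.04)<.18)
    q=P[s][:,:2].astype(np.float32); print(lo,len(q),cv2.minAreaRect(q) if len(q) else 0)
for yaw,pos in [(0.,(.45,.04,.36))]:
    m.move_ptp(np.array(pos),down(np.pi)) if m.inverse_kinematics(np.array(pos),down(np.pi)) is not None else m.move_ptp(np.array(pos),down(0))
    print(m.current_ee_pos(),m.current_tcp_rot(),m.current_qpos()); snap("wrist","w0.png")
E
```

```text
cam in tool [ 0.06593286 -0.00076505 -0.14228038] 
 [[-6.03928285e-05  9.99999985e-01 -1.61225692e-04]
 [-9.65074341e-01 -1.00520858e-04 -2.61976156e-01]
 [-2.61976169e-01  1.39773298e-04  9.65074333e-01]] [294.24836732   0.         317.42029043]
0.05 454 ((0.5813882350921631, 0.02937619388103485), (0.44676411151885986, 0.2132994681596756), 68.44763946533203)
0.09 64 ((0.5257914662361145, 0.05062582343816757), (0.046314265578985214, 0.261773020029068), 5.327956676483154)
0.118 56 ((0.5149962306022644, 0.052399978041648865), (0.2610330283641815, 0.03716568648815155), 87.0347671508789)
0.13 194 ((0.503156840801239, -0.07034771889448166), (0.04000872001051903, 0.07817897945642471), 89.20960235595703)
[0.44996311 0.04058457 0.35976132] [[-1.23504267e-03  9.99999148e-01 -4.21900657e-04]
 [ 9.99999224e-01  1.23511025e-03  1.59959965e-04]
 [ 1.60480922e-04 -4.21702773e-04 -9.99999898e-01]] [-1.32456584e-02  5.47692174e-02  1.70119437e+00  1.57029852e-04
  1.38605305e+00 -1.45096135e-02]
```

View pics/tins.png

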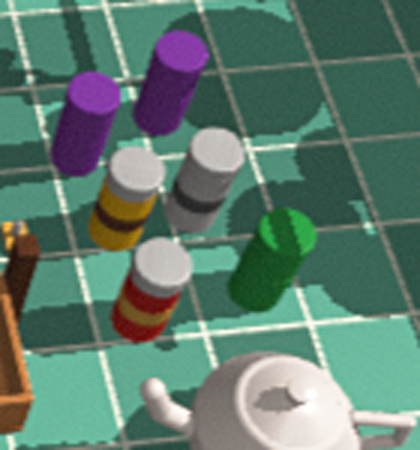

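View pics/w0.png

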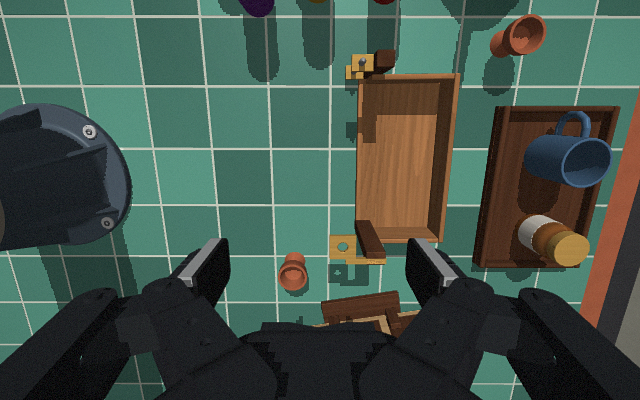

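The crop confirms it: red, yellow and steel have lids and bands, while green and purple are plain. In the wrist view the pin top is at (362,61) and the keeper hole at (343,247). Next is the gate.

Run:
```python
from h import *
K=m.get_calibration("wrist")
pt=ray(362,61,K,.121); kp=ray(343,247,K,.136)
print("pin",pt,"keeper",kp,np.linalg.norm((pt-kp)[:2]),"want",np.hypot(24,237))
print("caddy yaw",np.arctan2(*(pt-kp)[[1,0]])-np.arctan2(237,24))
p,d,Kt=snap("top"); P=cloud(d,Kt)
s=(P[...,2]>.09)&(P[...,2]<.135)&(P[...,0]>.38)&(P[...,0]<.72)&(abs(P[...,1]+.27)<.07)
q=P[s]; r=cv2.minAreaRect(q[:,:2].astype(np.float32)); print(r,np.median(q[:,2]))
for yaw in (-1.57,1.57):
  for pos in [(.54,-.275,.30),(.37,.18,.2),(.37,.18,.1),(.5,.18,.3)]: print(yaw,pos,m.inverse_kinematics(np.array(pos),down(yaw)))
m.move_ptp(np.array([.54,-.275,.36]),down(0)); print(m.current_qpos())
snap("wrist","w1.png"); K=m.get_calibration("wrist"); np.savez("k1.npz",**K)
```

```text
pin [0.50305002 0.16707599 0.121     ] keeper [ 0.48469335 -0.06815614  0.136     ] 0.2359472793419281 want 238.2120903732638
caddy yaw 0.023043213480437474
((0.5496926307678223, -0.26292678713798523), (0.26495569944381714, 0.05258382111787796), 8.911640167236328) 0.11914308302353435
-1.57 (0.54, -0.275, 0.3) [-5.47836874e-01  3.97141879e-01  1.41262929e+00 -4.44089210e-16
  1.33182149e+00  1.02216313e+00]
-1.57 (0.37, 0.18, 0.2) [ 3.39524542e-01  1.37808466e-01  2.02031147e+00 -4.44089210e-16
  9.83472720e-01  1.90952454e+00]
-1.57 (0.37, 0.18, 0.1) [ 3.39524542e-01  3.17016592e-01  2.10783890e+00 -4.44089210e-16
  7.16737163e-01  1.90952454e+00]
-1.57 (0.5, 0.18, 0.3) [ 2.57941001e-01  2.53159497e-01  1.61101597e+00 -4.44089210e-16
  1.27741718e+00  1.82794100e+00]
1.57 (0.54, -0.275, 0.3) [-5.47836874e-01  3.97141879e-01  1.41262929e+00 -4.44089210e-16
  1.33182149e+00 -2.11783687e+00]
1.57 (0.37, 0.18, 0.2) [ 3.39524542e-01  1.37808466e-01  2.02031147e+00 -4.44089210e-16
  9.83472720e-01 -1.23047546e+00]
1.57 (0.37, 0.18, 0.1) [ 3.39524542e-01  3.17016592e-01  2.10783890e+00 -4.44089210e-16
  7.16737163e-01 -1.23047546e+00]
1.57 (0.5, 0.18, 0.3) [ 2.57941001e-01  2.53159497e-01  1.61101597e+00 -4.44089210e-16
  1.27741718e+00 -1.31205900e+00]
[-5.46144416e-01  3.63407727e-01  1.31851490e+00  3.00074245e-04
  1.45950507e+00 -5.47206765e-01]
```

View pics/w1.png

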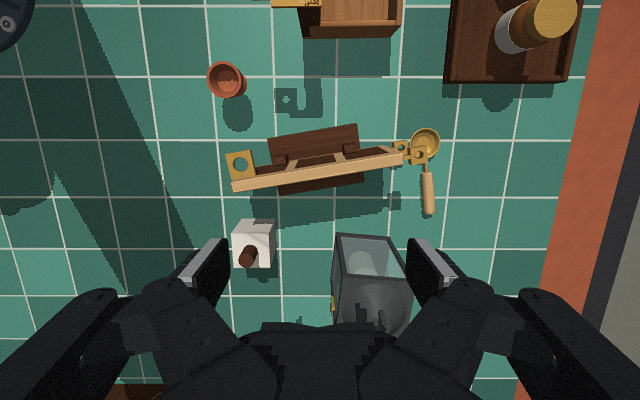

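Run:
```python
from h import *
K=dict(np.load("k1.npz"))
e=ray(239,165,K,.108); k=ray(418,155,K,.117)
v=(k-e)[:2]; yaw=np.arctan2(v[1],v[0])-np.arctan2(237,24)
print("eye",e,"kn",k,np.linalg.norm(v),"yaw",np.degrees(yaw))
ty=yaw+np.pi; R=down(ty); L=.21
off=R@np.array([.0659-.262*L,-.0008,-.1423+.965*L])
Rs=[];rows=[]
pts=dict(eye=e,knuckle=k,drop=np.array([.427,-.416,.104]),keeper=np.array([.4847,-.0682,.136]),pin=np.array([.503,.167,.121]))
out={"yaw":yaw}
tiles=[]
for n,p in pts.items():
    T=p-off
    if n in("eye","keeper"): m.move_ptp(T+[0,0,.1],R)
    else: m.move_l(np.r_[T[:2],.3],max_speed=.4)
    m.move_l(T,R,max_speed=.3); m.dwell(.3)
    pic,d,Kw=snap("wrist",f"c_{n}.png"); out[n+"_R"],out[n+"_t"],out[n+"_K"]=Kw["R"],Kw["t"],Kw["camera_matrix"]; out[n+"_tcp"]=m.current_ee_pos(); np.save(f"d_{n}.npy",d)
    tiles.append(cv2.resize(pic[140:260,257:377,::-1],(264,264),interpolation=cv2.INTER_CUBIC))
    m.move_l(np.r_[T[:2],.3],max_speed=.4)
np.savez("close.npz",**out)
tiles.append(np.zeros((264,264,3),np.uint8))
cv2.imwrite("pics/tiles.png",np.vstack([np.hstack(tiles[:3]),np.hstack(tiles[3:])]))
print(m.current_time())
```

```text
eye [ 0.43426917 -0.27528218  0.108     ] kn [ 0.67234955 -0.26024302  0.117     ] 0.23855490804764898 yaw -80.60312580689326
17.1333
```

View pics/tiles.png

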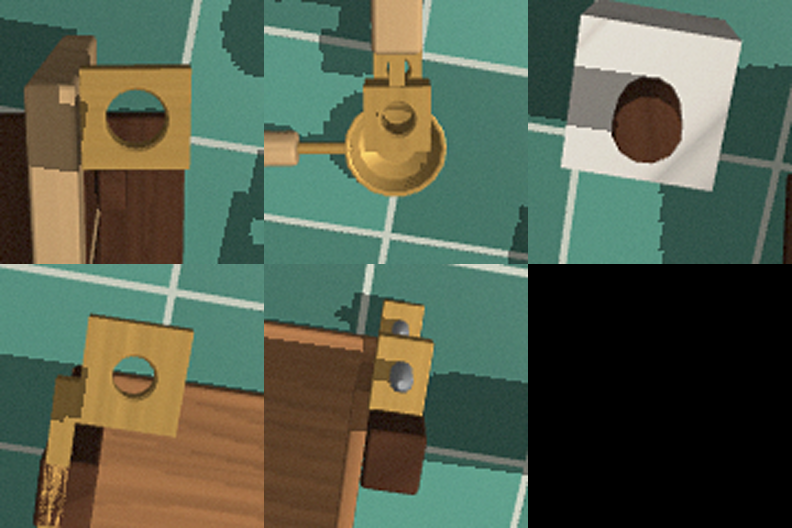

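Run:
```python
from h import *
C=np.load("close.npz"); px=lambda x,y:(257+x/2.2,140+y/2.2)
def w(n,x,y,z):
    K=dict(R=C[n+"_R"],t=C[n+"_t"],camera_matrix=C[n+"_K"]); return ray(*px(x,y),K,z)
def dep(n,lo,hi,r,c):
    K=dict(R=C[n+"_R"],t=C[n+"_t"],camera_matrix=C[n+"_K"]); P=cloud(np.load(f"d_{n}.npy"),K)
    q=P[(P[...,2]>lo)&(P[...,2]<hi)&(np.hypot(P[...,0]-c[0],P[...,1]-c[1])<r)]; 
    return len(q),np.median(q[:,2]),cv2.minAreaRect(q[:,:2].astype(np.float32))
e=w("eye",137,118,.108);k=w("knuckle",134.5,117,.117);dr=w("drop",119.5,127,.104);kp=w("keeper",134.5,113,.136);p0=w("pin",138,110,.103);p1=w("pin",138,122,.121)
for n,x in zip("eye kn drop keeper pinbase pintop".split(),(e,k,dr,kp,p0,p1)): print(n,x.round(4))
v=(k-e)[:2];u=(p0-kp)[:2]
print("gate len",np.linalg.norm(v),"yaw",np.degrees(np.arctan2(v[1],v[0])-np.arctan2(237,24)))
print("caddy len",np.linalg.norm(u),"yaw",np.degrees(np.arctan2(u[1],u[0])-np.arctan2(237,24)))
print("drop",dep("drop",.095,.115,.03,dr)); print("kn",dep("knuckle",.112,.122,.02,k)); print("keeper",dep("keeper",.131,.141,.03,kp)); print("eye z",dep("eye",.103,.113,.012,e)[:2]);print("brk",dep("pin",.099,.107,.02,p0))
```

```text
eye [ 0.4345 -0.2744  0.108 ]
kn [ 0.6725 -0.26    0.117 ]
drop [ 0.4311 -0.4202  0.104 ]
keeper [ 0.4835 -0.0681  0.136 ]
pinbase [0.5052 0.1692 0.103 ]
pintop [0.5046 0.169  0.121 ]
gate len 0.2383441397058908 yaw -80.76452273374794
caddy len 0.23834937707587814 yaw 0.5618975427344161
drop (838, np.float64(0.1036047291552494), ((0.4319765269756317, -0.42065978050231934), (0.022793186828494072, 0.02292911894619465), 5.982074737548828))
kn (888, np.float64(0.11655714655352648), ((0.6686413884162903, -0.2615148723125458), (0.031155897304415703, 0.02185641974210739), 9.771539688110352))
keeper (2337, np.float64(0.1357112426063449), ((0.48647722601890564, -0.07266522943973541), (0.04181043803691864, 0.04194609075784683), 0.80621337890625))
eye z (308, np.float64(0.10727234678339058))
brk (799, np.float64(0.1027516779369401), ((0.5062795281410217, 0.16855350136756897), (0.028687814250588417, 0.020334631204605103), 1.8330374956130981))
```

Run:
```python
from h import *
C=np.load("close.npz"); yaw=np.radians(-80.7); R=down(yaw+np.pi)
g=np.array([.5373,-.2820]); m.set_gripper(.5)
m.move_ptp(np.r_[g,.25],R); m.move_l(np.r_[g,.086],max_speed=.2)
m.set_gripper(0.,40); print(m.current_grip_width(),m.current_force(),m.current_ee_pos()); m.set_gripper(.5)
m.move_l(np.r_[g,.25],max_speed=.3)
T=C["knuckle_tcp"]; m.move_l(np.r_[T[:2],.25],down(C["yaw"]+np.pi),max_speed=.3); m.move_l(T,max_speed=.2); m.dwell(.3)
pic,d,K=snap("wrist","c_kn2.png"); print(T-m.current_ee_pos()); np.savez("kn2.npz",**K)
a=cv2.imread("pics/c_knuckle.png"); 
t=[cv2.resize(i[140:260,257:377],(396,396),interpolation=cv2.INTER_CUBIC) for i in (a,pic[:,:,::-1])]
cv2.imwrite("pics/cmp.png",np.hstack(t))
m.move_l(T+[0,0,.1],max_speed=.3)
# subpixel shift of the knuckle patch
A=cv2.cvtColor(a,cv2.COLOR_BGR2GRAY); B=cv2.cvtColor(pic,cv2.COLOR_RGB2GRAY)
# patch = panel end + knuckle
tp=A[165:212,298:337]; r=cv2.matchTemplate(B,tp,cv2.TM_CCOEFF_NORMED); print(cv2.minMaxLoc(r))
```

```text
0.17865715290494144 [-0.32809103 -1.02439429  6.46311137] [ 0.53788831 -0.28243706  0.08715963]
[-2.09640329e-04  9.81520703e-05 -8.51530639e-04]
(-0.38458800315856934, 0.957048773765564, (456, 177), (298, 165))
```

View pics/cmp.png

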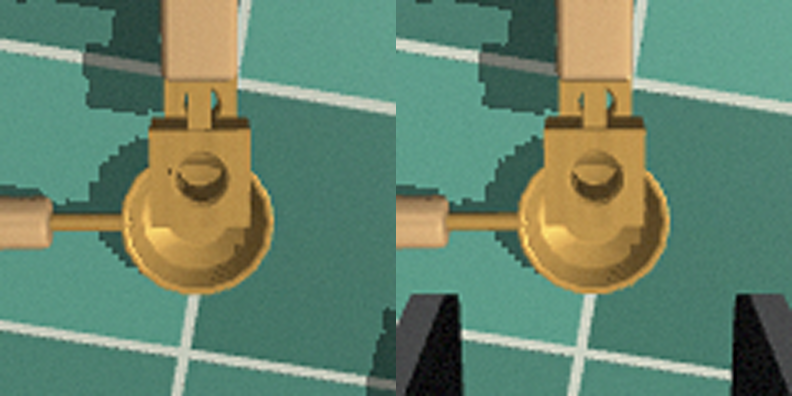

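Run:
```python
from h import *
yaw=np.radians(-80.7); R=down(yaw+np.pi); g=np.array([.5373,-.2820]); t=np.array([.3698,.1471])
m.move_ptp(np.r_[g,.25],R); m.move_l(np.r_[g,.086],max_speed=.2)
m.set_gripper(0.,80); z0=m.current_ee_pos(); print(z0,m.current_grip_width())
m.move_l(np.r_[g,.29],max_speed=.15); print("lift F",m.current_force(),m.current_ft_torque())
m.move_ptp(np.r_[t-[.055,0],.29],R); m.move_l(np.r_[t-[.055,0],.086+.034],max_speed=.15); m.dwell(.3)
snap("scene","s1.png"); 
m.move_l(np.r_[t,.086+.034],max_speed=.05); m.dwell(.4)
print(m.current_ee_pos()-z0,"want",np.r_[-.1675,.4291,.034],m.current_force(),m.current_ft_torque(),m.current_time())
p,d,K=snap("scene"); cv2.imwrite("pics/s2.png",cv2.resize(p[130:230,290:430,::-1],(784,560),interpolation=cv2.INTER_CUBIC))
```

```text
[ 0.53795674 -0.28247631  0.08725483] 0.17440457754853766
lift F [-0.33483996  0.30185869 -2.95365703] [-0.00776722 -0.00714933  0.0012007 ]
[-0.16819081  0.42959514  0.03277185] want [-0.1675  0.4291  0.034 ] [-0.64338998  0.05919775 -2.66316996] [0.00227928 0.00527235 0.01389394] 32.1917
```

View pics/s2.png

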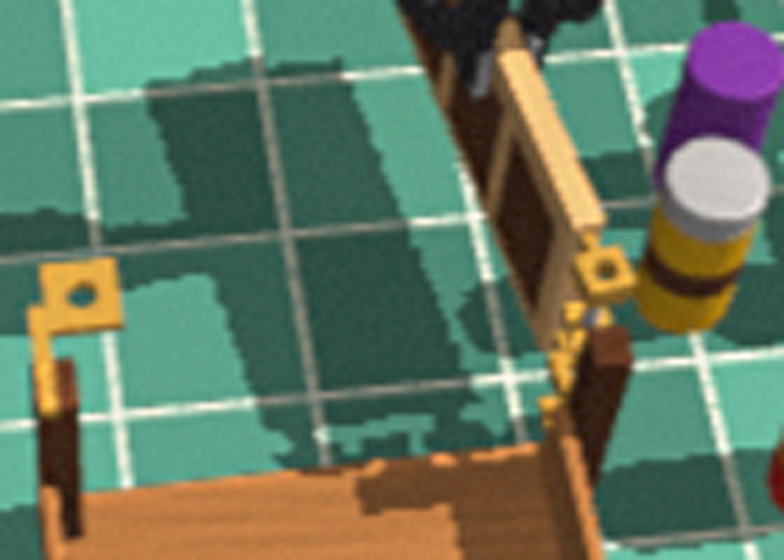

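The gate's upper knuckle, at crop (605,270), is just above the hinge pin at (592,318). I'll lower it with a force guard.

Run:
```python
from h import *
K=m.get_calibration("scene"); print(ray(290+605/5.6,130+270/5.6,K,.150),ray(290+592/5.6,130+318/5.6,K,.115))
t=np.array([.3698,.1471])+[.0007,-.0005]; z=.120
off=np.zeros(2); S=[(0,0)]+[(r*np.cos(a),r*np.sin(a)) for r in(.0012,.0022) for a in np.arange(0,6.28,.785)]
i=0
while z>.0835 and i<len(S):
    z-=.003; m.move_l(np.r_[t+off,z],max_speed=.05); m.dwell(.15); f=m.current_force(); p=m.current_ee_pos(); print(round(z,4),p.round(4),f.round(1))
    if f[2]>8:
        if z<.09: break
        z+=.006; m.move_l(np.r_[t+off,z],max_speed=.05); i+=1
        if i<len(S): off=np.array(S[i])
print(m.current_ft_torque(),m.current_time())
```

```text
[0.51029294 0.16992451 0.15      ] [0.51365466 0.16860318 0.115     ]
0.117 [0.3705 0.1466 0.117 ] [ 0.7 -0.3 -3.1]
0.114 [0.3705 0.1466 0.114 ] [ 1.  1. -3.]
0.111 [0.3705 0.1466 0.111 ] [ 0.3 -0.3 -2.4]
0.108 [0.3705 0.1466 0.108 ] [-0.1  0.6 -3.7]
0.105 [0.3705 0.1466 0.105 ] [-0.4 -0.1 -3.7]
0.102 [0.3705 0.1466 0.102 ] [ 0.5  0.5 -2.9]
0.099 [0.3704 0.1466 0.099 ] [-0.5 -0.7 -3.1]
0.096 [0.3704 0.1466 0.096 ] [-0.9  0.2 -3.6]
0.093 [0.3704 0.1466 0.0929] [-1.7  0.2 -3.6]
0.09 [0.3704 0.1466 0.0899] [-2.5  0.5 -3.5]
0.087 [0.3703 0.1466 0.087 ] [-5.6 -0.1  1.5]
0.084 [0.3687 0.1463 0.0838] [-16.2  -1.8  10.4]
[-0.02373566  1.55203972  0.13999422] 37.0417
```

Run:
```python
from h import *
C=np.load("close.npz"); p=np.array([.3705,.1466])
m.move_l(np.r_[p,.0862],max_speed=.03); m.dwell(.2); print(m.current_force())
m.set_gripper(.35); m.dwell(.3); m.move_l(np.r_[p,.25],max_speed=.15)
T=C["pin_tcp"]; m.move_l(np.r_[T[:2],.25],max_speed=.3); m.move_l(T+[0,0,.01],max_speed=.2); m.dwell(.3)
pic,d,K=snap("wrist"); P=cloud(d,K)
q=P[(abs(P[...,0]-.505)<.009)&(abs(P[...,1]-.169)<.009)]; h,b=np.histogram(q[:,2],bins=np.arange(.06,.14,.003)); print([(round(x,3),n) for x,n in zip(b,h) if n>20])
s=(P[...,2]>.11)&(P[...,2]<.14)&(P[...,0]<.48)&(P[...,1]<.2); print(cv2.minAreaRect(P[s][:,:2].astype(np.float32)) if s.sum()>10 else 0, np.polyfit(P[s][:,0],P[s][:,2],1))
cv2.imwrite("pics/w3.png",pic[:,:,::-1])
m.move_l(T+[0,0,.12],max_speed=.3)
```

```text
[-6.66268588  1.03876788 -1.57410472]
[(np.float64(0.102), np.int64(24)), (np.float64(0.114), np.int64(205)), (np.float64(0.117), np.int64(238))]
((0.4464496970176697, 0.05361523479223251), (0.1035846397280693, 0.22206874191761017), 9.813036918640137) [0.0389151  0.10245847]
```

View pics/w3.png

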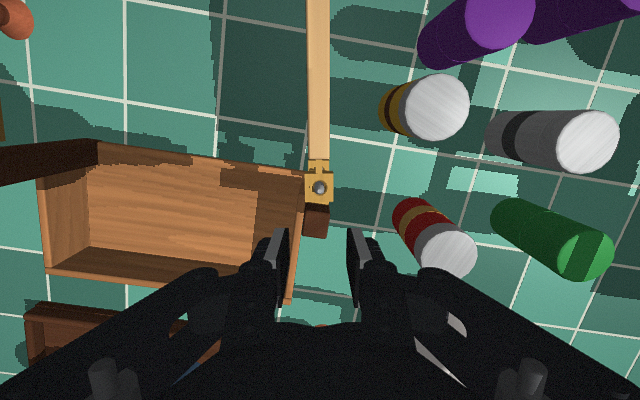

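Wrist view: the upper knuckle sits on its bracket at (319,188) with its top at z ≈ 0.117, so the gate is hung. Now I'll swing it shut.

Run:
```python
from h import *
pin=np.array([.5050,.1691]); m.set_gripper(0.,40)
def pos(deg,gap,z=.085):
    a=np.radians(deg); return np.r_[pin+np.array([[np.cos(a),-np.sin(a)],[np.sin(a),np.cos(a)]])@[-.0225-gap,-.192],z]
rot=lambda d:down(np.radians(d)+np.pi)
m.move_ptp(pos(-81,.02,.25),rot(-81)); m.move_l(pos(-81,.02),max_speed=.2)
d=-81.
while d<6:
    d+= 8 if d<-14 else 1.5
    m.move_l(pos(d,0),rot(d),max_speed=.1)
    a=np.radians(d); f=m.current_force(); fn=-(f[0]*np.cos(a)+f[1]*np.sin(a))
    print(d,round(fn,1),end="; ")
    if fn>9 and d>-12: break
m.dwell(.4); print(m.current_force(),m.current_time())
m.move_l(pos(d-8,.02),max_speed=.1); m.move_l(pos(d-8,.02,.3),max_speed=.3)
C=np.load("close.npz"); T=C["keeper_tcp"]; m.move_ptp(np.r_[T[:2],.3],down(C["yaw"]+np.pi)); m.move_l(T,max_speed=.3); m.dwell(.3)
pic,_,K=snap("wrist"); np.savez("kshut.npz",**K); cv2.imwrite("pics/shut.png",cv2.resize(pic[120:280,237:397,::-1],(480,480),interpolation=cv2.INTER_CUBIC))
m.move_l(np.r_[T[:2],.3],max_speed=.3)
```

```text
-73.0 0.0; -65.0 0.2; -57.0 0.1; -49.0 0.6; -41.0 0.3; -33.0 0.1; -25.0 -0.2; Traceback (most recent call last):
  File "<stdin>", line 10, in <module>
bench.Unreachable: the arm cannot follow that straight line within its joint ranges
```

Run:
```python
from h import *
pin=np.array([.5050,.1691])
def pos(deg,gap,z=.085):
    a=np.radians(deg); return np.r_[pin+np.array([[np.cos(a),-np.sin(a)],[np.sin(a),np.cos(a)]])@[-.0225-gap,-.192],z]
rot=lambda d:down(np.radians(d))
m.move_l(pos(-27,.03),max_speed=.1); m.move_l(pos(-27,.03,.3),max_speed=.3)
m.move_ptp(pos(-27,.03,.3),rot(-27)); m.move_l(pos(-27,.03),max_speed=.2)
d=-27.
while d<6:
    d+= 5 if d<-14 else 1.5
    m.move_l(pos(d,0),rot(d),max_speed=.1)
    a=np.radians(d); f=m.current_force(); fn=-(f[0]*np.cos(a)+f[1]*np.sin(a))
    print(d,round(fn,1),end="; ")
    if fn>9 and d>-12: break
m.dwell(.4); print(m.current_force(),m.current_time())
m.move_l(pos(d-8,.02),max_speed=.1); m.move_l(pos(d-8,.02,.3),max_speed=.3)
C=np.load("close.npz"); T=C["keeper_tcp"]; m.move_ptp(np.r_[T[:2],.3],down(C["yaw"]+np.pi)); m.move_l(T,max_speed=.3); m.dwell(.3)
pic,_,K=snap("wrist"); np.savez("kshut.npz",**K); cv2.imwrite("pics/shut.png",cv2.resize(pic[120:280,237:397,::-1],(480,480),interpolation=cv2.INTER_CUBIC))
m.move_l(np.r_[T[:2],.3],max_speed=.3)
```

```text
-22.0 0.1; -17.0 0.8; -12.0 0.6; -10.5 -0.0; -9.0 0.1; -7.5 -0.3; -6.0 0.5; -4.5 0.1; -3.0 0.5; -1.5 0.9; 0.0 0.1; 1.5 7.7; 3.0 35.5; [-34.49452675  -4.0746331   23.20899285] 56.0417
```

View pics/shut.png

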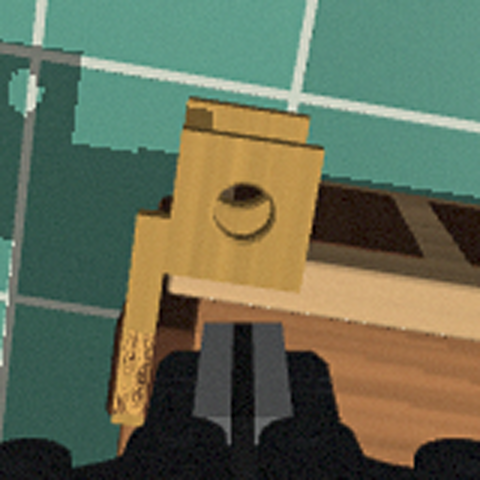

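The gate is shut. The eyelet plate at (250,110) lies under the keeper hole at (245,210). Now the drop pin.

Run:
```python
from h import *
K=dict(np.load("kshut.npz")); f=lambda x,y,z: ray(237+x/3,120+y/3,K,z).round(4)
print("hole",f(244,211,.136),"keeper front",f(255,138,.136),"eyelet front",f(249,105,.100))
C=np.load("close.npz"); R=down(C["yaw"]+np.pi); p=np.array([.4316,-.4205]); k=np.array([.4835,-.0681])
m.set_gripper(.7); m.move_ptp(np.r_[p,.25],R); m.move_l(np.r_[p,.0735],max_speed=.2); m.set_gripper(0.,40); m.dwell(.2)
a=m.current_ee_pos(); print(a,m.current_grip_width(),m.current_force())
m.move_l(np.r_[p,.30],max_speed=.15); m.move_ptp(np.r_[k,.30],R); m.move_l(np.r_[k,.212],max_speed=.1); m.dwell(.4)
e=(m.current_ee_pos()-a)[:2]-(k-p); print("err",e); k0=k-e
S=[(0,0)]+[(r*np.cos(t),r*np.sin(t)) for r in(.0015,.003) for t in np.arange(0,6.28,.785)]
i=0; z=.210; k=k0
while z>.1395 and i<len(S):
    z-=.004; z=max(z,.139); m.move_l(np.r_[k,z],max_speed=.06); m.dwell(.1); F=m.current_force()
    if abs(F).max()>6: print(round(z,4),F.round(1))
    if F[2]>7:
        if z<.143: break
        z+=.008; m.move_l(np.r_[k,z],max_speed=.06); i+=1
        if i<len(S): k=k0+S[i]
print(i,m.current_ee_pos(),m.current_force(),m.current_time())
snap("wrist","w5.png")
```

```text
hole [ 0.4834 -0.0681  0.136 ] keeper front [ 0.4655 -0.0685  0.136 ] eyelet front [ 0.4629 -0.0701  0.1   ]
[ 0.43187333 -0.42080578  0.07439913] 0.2701414323009366 [-0.53794185  1.91193817  6.0156592 ]
err [-0.00020967  0.00029097]
0.139 [-2.6  1.2 13.1]
0 [ 0.48430863 -0.0684815   0.14004181] [-2.62885877  1.23511356 13.11939021] 74.75
```

```bash
cat >> h.py <<'E'
def tins():
    p,d,K=snap("top"); P=cloud(d,K); s=((P[...,2]>.097)&(P[...,2]<.112)&(P[...,0]>.25)&(P[...,0]<.62)&(P[...,1]>.2)&(P[...,1]<.48)).astype(np.uint8)
    n,l=cv2.connectedComponents(s,connectivity=4); out=[]
    for i in range(1,n):
        q=P[l==i]
        if len(q)<60: continue
        hsv=cv2.cvtColor(p[l==i][None],cv2.COLOR_RGB2HSV)[0]; c,r=cv2.minEnclosingCircle(q[:,:2].astype(np.float32))
        out.append((np.round(c,4),round(r,3),len(q),round(np.median(q[:,2]),3),np.median(hsv,0)))
    return out
E
python3 - <<'E'
from h import *
m.set_gripper(.7); p=m.current_ee_pos(); m.move_l(np.r_[p[:2],.25],max_speed=.2)
K=m.get_calibration("wrist"); pic,d,_=snap("wrist","w6.png"); P=cloud(d,K)
q=P[(np.hypot(P[...,0]-.4835,P[...,1]+.0681)<.02)&(P[...,2]>.16)]; print("head",len(q),np.median(q,0),cv2.minEnclosingCircle(q[:,:2].astype(np.float32)))
m.move_ptp(np.array([.45,.0,.35]),down(0))
for t in tins(): print(t)
E
```

```text
head 8214 [ 0.47235251 -0.0706074   0.33347041] ((0.4787161648273468, -0.06934478878974915), 0.017407763749361038)
(array([0.5472, 0.2906]), 0.025, 194, np.float64(0.105), array([ 80.,   3., 171.]))
(array([0.5279, 0.4073]), 0.025, 197, np.float64(0.105), array([ 68., 197.,  89.]))
(array([0.4356, 0.3711]), 0.026, 205, np.float64(0.105), array([ 75.,   3., 177.]))
(array([0.429, 0.248]), 0.025, 202, np.float64(0.105), array([ 90. ,   3. , 173.5]))
(array([0.3586, 0.2737]), 0.025, 209, np.float64(0.105), array([140., 156., 155.]))
(array([0.3191, 0.3668]), 0.026, 212, np.float64(0.105), array([140., 153., 157.]))
```

View pics/w6.png

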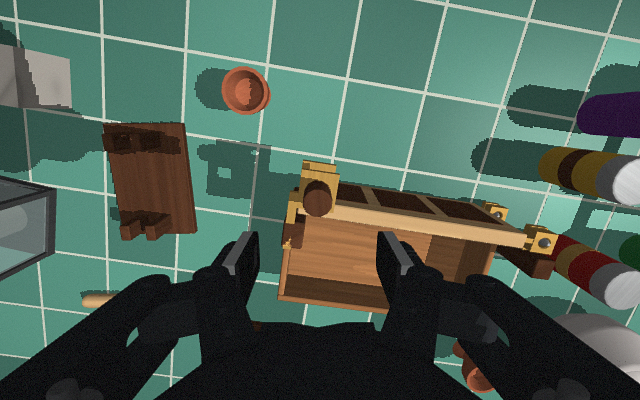

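The pin head sits on the keeper at (317,195). The yellow tin has been knocked to (0.429, 0.248), so I'll use the fresh positions for the tins.

```bash
cat > tin.py <<'E'
from h import *
def do(c,ty,yc):
    c=np.array(c,float); R=down(ty); m.set_gripper(.85); m.move_ptp(np.r_[c,.25],R); m.dwell(.2)
    K=m.get_calibration("wrist"); _,d,_=snap("wrist"); P=cloud(d,K)
    q=P[(P[...,2]>.097)&(P[...,2]<.112)&(np.hypot(P[...,0]-c[0],P[...,1]-c[1])<.036)]
    if len(q)>300:
        w,r=cv2.minEnclosingCircle(q[:,:2].astype(np.float32)); print("wrist",w,r,"top",c)
        if abs(r-.025)<.003: c=np.array(w)
    m.move_l(np.r_[c,.12],max_speed=.25); m.move_l(np.r_[c,.068],max_speed=.12); print(m.current_force().round(1))
    m.set_gripper(0.,45); print("w",m.current_grip_width()); m.move_l(np.r_[c,.29],max_speed=.25); print("F",m.current_force().round(1))
    a=np.radians(.7); t=np.array([.5764,.0328])+np.array([[np.cos(a),-np.sin(a)],[np.sin(a),np.cos(a)]])@[.02,yc]
    m.move_ptp(np.r_[t,.29],down(0)); m.move_l(np.r_[t,.10],max_speed=.25); z=.10
    while z>.072:
        z-=.003; m.move_l(np.r_[t,z],max_speed=.05)
        if m.current_force()[2]>3: break
    print("placed z",z,m.current_force().round(1)); m.set_gripper(.75); m.dwell(.15); m.move_l(np.r_[t,.29],max_speed=.25); print(m.current_time())
E
python3 - <<'E'
from tin import *
do((.5472,.2906),0,-.07)
for t in tins(): print(t)
E
```

```text
wrist (0.5487489700317383, 0.2900055944919586) 0.02524629235267639 top [0.5472 0.2906]
[ 0.5 -0.1  1.3]
w 0.5761698004118979
F [-0.  -0.4 -2.1]
placed z 0.07599999999999998 [-12.5   1.3  34.1]
87.6833
(array([0.5279, 0.4074]), 0.026, 199, np.float64(0.105), array([ 68., 197.,  92.]))
(array([0.4357, 0.3701]), 0.026, 205, np.float64(0.105), array([ 75.,   3., 185.]))
(array([0.4291, 0.2483]), 0.025, 203, np.float64(0.105), array([ 80.,   3., 181.]))
(array([0.3588, 0.2744]), 0.026, 210, np.float64(0.105), array([140., 156., 162.]))
(array([0.3193, 0.3677]), 0.026, 214, np.float64(0.105), array([140., 153., 164.]))
```

```bash
sed -i 's/\.10\],max_speed=.25); z=.10/.0815],max_speed=.15); z=.0815/; s/z-=.003/z-=.001/' tin.py
python3 - <<'E'
from tin import *
do((.4291,.2483),np.radians(70),0.)
do((.4357,.3701),0,.07)
m.move_ptp(np.array([.36,.0,.40]),down(0)); m.dwell(.3)
p,d,K=snap("top","top_end.png"); P=cloud(d,K); snap("scene","scene_end.png")
s=((P[...,2]>.108)&(P[...,2]<.120)&(P[...,0]>.545)&(P[...,0]<.65)&(abs(P[...,1]-.03)<.12)).astype(np.uint8)
n,l=cv2.connectedComponents(s)
for i in range(1,n):
    q=P[l==i]
    if len(q)>40: print(cv2.minEnclosingCircle(q[:,:2].astype(np.float32)),np.median(q[:,2]),q[:,2].std(),len(q))
cv2.imwrite("pics/end.png",cv2.resize(np.vstack([p[80:280,150:450],cv2.imread("pics/scene_end.png")[130:290,180:480,::-1]])[:,:,::-1],(500,600)))
m.move_ptp(np.array([.46,.03,.42]),down(0)); m.dwell(.2); snap("wrist","w_end.png")
E
```

```text
wrist (0.4298964738845825, 0.2466759830713272) 0.025426043197512627 top [0.4291 0.2483]
[0.6 0.1 0.2]
w 0.573550938803762
F [ 0.7  0.3 -3.6]
placed z 0.0785 [-2.3  0.6  4.9]
96.9083
wrist (0.43696656823158264, 0.36953437328338623) 0.02530142106115818 top [0.4357 0.3701]
[ 0.2 -0.5  0.7]
w 0.5745092781338115
F [-0.4 -0.1 -2.9]
placed z 0.0785 [-2.5 -1.4  6.8]
106.3583
((0.5958327651023865, -0.03566747531294823), 0.025415996089577675) 0.11515179264496045 0.002302709635486168 185
((0.5945435166358948, 0.10376983135938644), 0.025776907801628113) 0.11494240869957281 0.002335319869396247 190
((0.5954692959785461, 0.034067776054143906), 0.02513556182384491) 0.11469299701237742 0.0022248325027963457 184
```

View pics/end.png

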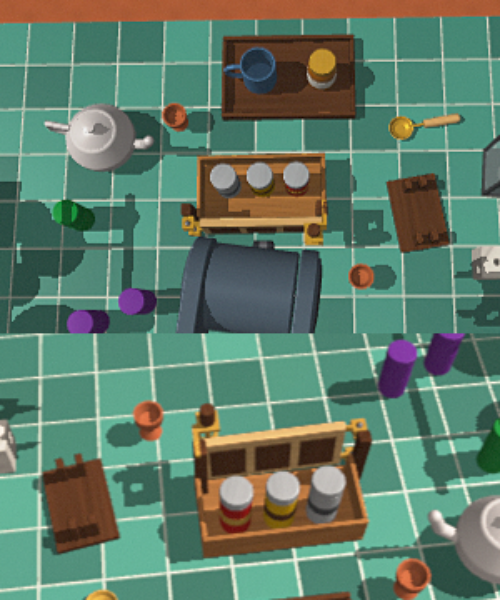

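View pics/w_end.png

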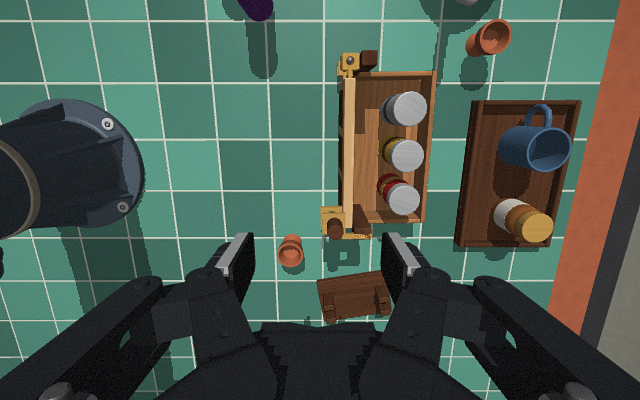

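The three tins stand upright in the caddy at (405,108), (404,154) and (402,199). The gate is shut and the pin head is on the keeper at (334,228). I'll check heights, then hand in.

Run:
```python
from h import *
K=m.get_calibration("wrist"); _,d,_=snap("wrist"); P=cloud(d,K)
q=P[(np.hypot(P[...,0]-.4835,P[...,1]+.0681)<.016)&(P[...,2]>.14)&(P[...,2]<.2)]; t=q[q[:,2]>.164]; print("head",np.percentile(q[:,2],90),cv2.minEnclosingCircle(t[:,:2].astype(np.float32)))
q=P[(abs(P[...,0]-.505)<.011)&(abs(P[...,1]-.169)<.011)&(P[...,2]>.09)]; print("knuckle",np.percentile(q[:,2],[20,50,80]))
ok=abs(np.percentile(t[:,2],80)-.170)<.004 and np.percentile(q[:,2],50)<.121
print(ok,m.current_time())
if ok: print(m.sign_off())
```

```text
head 0.17046792101139968 ((0.4849110543727875, -0.06850551813840866), 0.011801608838140965)
knuckle [0.11592339 0.11676412 0.11772724]
True 108.65
the job is handed in; nothing more can be done
None
```

The job is handed in at about 109 s: the gate is hung and shut, the drop pin is home on the keeper, and the red, yellow and sugar tins stand upright in the caddy (no blue tin was out). My last camera checks agree with this, but the hand-in call returned no verdict.

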